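Lock the lid of the square drying box

ROBOT

A 6-joint arm with a two-finger parallel gripper is mounted at the origin on the work surface. World frame = base frame: x ahead of the robot, y to its left, z up, the work surface at z = 0. Lengths are in m, angles in rad, forces in N, time in s.
With the tool pointing down it reaches from about 0.35 to 0.85 m from the base axis. Payload 8.1 kg.
Tool frame: the origin (TCP) lies on the mounting face of the last link; the fingertips stand 186 mm ahead of it and the grasp point (between the pads) lies 167 mm ahead of it; z points along the fingers, y is the line along which they close (so a half turn about z gives the same grasp; the last joint's range is limited). The gripper opens to 93 mm and grips with 3 to 60 N. Pads are 15 mm wide; open, the fingers measure 128 mm over their backs; the gripper's body (75 mm by 188 mm) begins 65 mm behind the grasp point.
Start: joints at [-1.257, 0.13, 1.488, -0, 1.523, -0.085], TCP at [0.233, -0.553, 0.405] pointing down, gripper open.
Joint ranges: [-2.96, 2.96], [-0.89, 2.26], [0.02, 2.5], [-1.34, 4.48], [0, 2.73], [-2.66, 2.66]. Speed limits (rad/s): [2.39, 2.39, 2.79, 3.14, 3.14, 3.14].

INTERFACE

Orientations are given as a rotation vector (axis times angle).
In Python, from plant import read_state, read_camera, camera_params, close_job gives the robot as it stands. The module is installed in compiled form; this text tells all that it offers.
- The arm moves only by the tool servo_tool, never from a script. Its argument "increments" is a list of rows, each an object with "slide": the shift along the tool's x, y, z in mm, a list of three; "dr": the turn, a rotation vector about the tool's x, y, z in rad, a list of three; "jaw": the closure, from 0 (fully open) to 1 (shut). In form: [{"slide": [x, y, z], "dr": [ax, ay, az], "jaw": jaw}, ...]. A call has 1 to 20 rows; each row is the pose to reach, as a shift and turn from the pose commanded when the call began, along the tool's axes at that moment; what a row does not reach only later rows make up. A row lasts 1/10 s, in which the tool goes at most 50 mm and 8.59 degrees, less where a joint would pass 70% of its speed; a pose out of reach is approached as far as the arm can. A call with a gripper value outside its range is refused whole. The fingers move at their own pace and stop on an object; "force" is the grip in N (left out, the last holds). Time passes only in rows, so rows that repeat a pose let the fingers close. It gives the time, the measured TCP pose, the force, the opening and the grip force at its end, in the units of the state.
- read_state(): the state, without advancing time (a new reading comes with each control period).
- read_camera(name): name is "scene" or "side" or "wrist"; returns (picture, depth): 420x560x3 uint8, red, green, blue; 420x560 float32, m along the optical axis (not along the pixel's ray), 0 where there is no reading.
- camera_params(name): a dict with "fx", "fy", "cx", "cy" (pixels), "k1" (the pictures are not rectified: a ray, as slopes to the right and down, at radius r is drawn at 1 + k1 r^2 times it, then the intrinsics apply), "rvec" (rotation vector, rad) and "tvec" (3), from world to camera coordinates, as OpenCV has them. Camera axes: x right, y down, z forward; pixel columns grow to the right and rows downward; lengths in m; the calibration is good to about 2 mm. A picture is of the moment at which its call begins: read the wrist's pose just before it. camera_params takes no time and is no camera call; for the wrist camera it gives the pose at the moment of the call.
- close_job(): hands the job in; it is judged then, once.
The state is a dict: "t": time; "q": joint angles; "dq": joint speeds; "joint_torque": joint torques, N m; "tool_pos": TCP position; "orientation": TCP orientation; "force": force on the tool from outside, world axes, zero at the start; "wrist_torque": the same for the moment, N m; "opening": finger opening in m; "gripper_force": force on a finger pad.
Only numpy, scipy, OpenCV 4.12 (cv2) and the standard library are available. Lean on these libraries where they do the work, as an engineer would, in place of code of your own. Each camera call takes 0.05 s, during which the arm holds its last target. There are 200 camera calls.

TASK

Lock the lid of the square drying box on the lab bench: swing its handle counter-clockwise (seen from above) up over the cam until it drops fully into the low notch at the end of its travel, then let go. Leave the handle of the round drum beside it where it is.

Things in the scene. Friction and masses are not known exactly. Their poses are not given: they have to be found in the camera images.
- square_box: Fixed white box 160 x 160 mm with a grey 168 mm square lid, top 82 mm above the bench. Origin: centre of its underside, z up, x and y along its sides. The handle's pivot post (18 mm thick, top 135 mm above the bench) stands on the lid above the origin. A round drum (168 mm across, same height) with a like handle stands on the robot's other side; they may swap sides.
- square_latch (a joint): Box handle's angle, rad: 0 at start, counter-clockwise +, rests at 1.45 to 1.5 in the notch, stop at 1.58. The lever points 137 deg (at 0) to 223 deg (at 1.5) counter-clockwise from the box's +x. Turning lifts the sprung handle on a cam: +3.6 mm at 0.3, +7.3 at 0.65 (crest), +5 at 0.9, -1 at 1.15, -7.7 at 1.5. Takes 3 to 8 N at the knob; before the crest it slides back, past it it drops in.
- square_knob (a point): Top centre of the white knob at the free end of the box's handle: an upright round post 18 mm thick, 45 mm tall, 80 mm out from the pivot axis, top 162 mm above the bench at the start. It stands on a flat lever 16 mm wide, 10 mm thick, with a 24 mm round pad under the knob. The knob turns with the lever. Site x points away from the pivot, z up.
- round_latch (a joint): Angle in rad of the same kind of handle on the round drum: 0 at the start. It is to be left alone.
Mind the look-alikes: they are no part of the job. What is shaped like the square_box but orange or red is not meant.

How it is judged:
By the outcome, as a careful person would: the job done as asked, in the order asked, and still so for the second after the job is handed in, with the robot touching nothing.
It also fails if it takes over 32 s, if anything falls off the work surface, if the arm or the gripper's body presses on something with over 40 N, if the wrist force passes 120 N, or if a joint passes its speed limit or range.

## Working session

There is one attempt and no reset: what is moved stays moved. The work goes in short steps, Python scripts to look and compute and a tool call to move; the robot and the scene stay as the last step left them, time stands still between calls to the robot, and variables do not carry over. Pictures are saved under pics/ and viewed, at most 10 in all, crops included, and the job is handed in when it is done.

Besides the shell and the picture viewer there is one more tool, called as name(argument=value, ...), one argument or row to a line, values as JSON. servo_tool: Moves the arm, as the interface text tells. Its arguments: {"type":"object","properties":{"increments":{"type":"array"},"force":{"type":"number"}},"required":["increments"]}

```bash
mkdir -p pics
cat > h.py <<'E'
import numpy as np, cv2
from plant import *
def snap(n,f):
    P=camera_params(n); im,d=read_camera(n)
    cv2.imwrite('pics/'+f+'.png',im[:,:,::-1]); np.savez('pics/'+f+'.npz',im=im,d=d,**P); return P,im,d
def world(P,u,v,z):
    K=np.array([[P['fx'],0,P['cx']],[0,P['fy'],P['cy']],[0,0,1]],float)
    uv=np.stack([np.ravel(u),np.ravel(v)],-1).astype(float).reshape(-1,1,2)
    s=cv2.undistortPoints(uv,K,np.array([float(P['k1']),0,0,0,0])).reshape(-1,2)
    z=np.ravel(z)[:,None]; c=np.hstack([s*z,z])
    R=cv2.Rodrigues(np.array(P['rvec'],float))[0]
    return (c-np.ravel(P['tvec']))@R
E
python3 - <<'E'
from h import *
for n in('scene','side'): snap(n,n+'0')
s=read_state(); print(s['t'],s['tool_pos'],s['orientation'],s['force'])
E
```

```text
0.1 [ 0.23294269 -0.55272511  0.40380756] [-3.07776707e+00 -6.21975045e-01  3.00484880e-04] [-0.15832051  0.04936276 -0.71751347]
```

View pics/scene0.png

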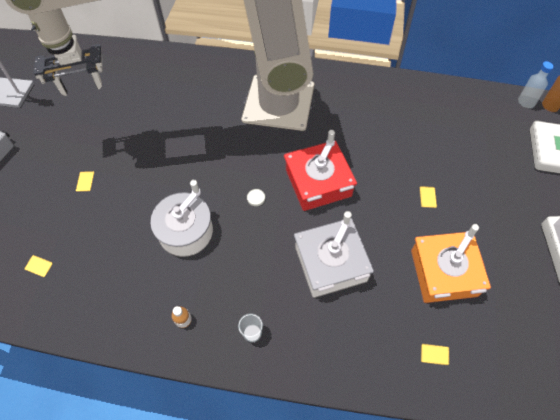

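View pics/side0.png

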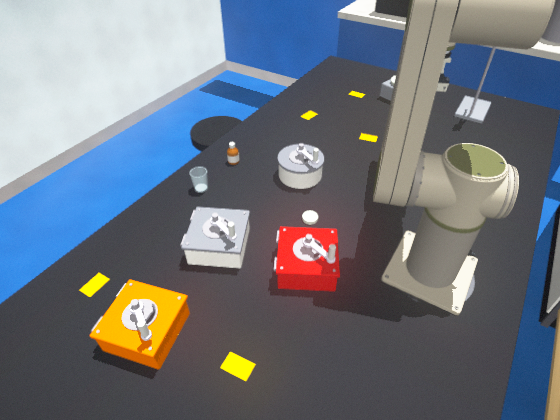

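The scene view shows the white box with its grey lid at about (333,255), pivot post top at (336,246) and knob top at (348,215). The drum is at (182,222), with red and orange decoys. In the side view the white box is at (218,235), pivot at (214,217) and knob at (231,226).

Run:
```python
from h import *
for f,box,pts in(('scene0',(270,180,390,310),[(336,246),(348,215)]),('side0',(170,190,260,280),[(214,217),(231,226)])):
    D=np.load(f'pics/{f}.npz'); x0,y0,x1,y1=box
    v,u=np.mgrid[y0:y1,x0:x1]; d=D['d'][y0:y1,x0:x1]
    W=world(D,u,v,d).reshape(*d.shape,3); ok=d>0
    C=D['im'][y0:y1,x0:x1].astype(int); gr=ok&(C.max(2)-C.min(2)<40)
    L=gr&(abs(W[...,2]-.082)<.006)
    r=cv2.minAreaRect(W[L][:,:2].astype(np.float32)); print(f,'lid',r,L.sum())
    for lo,hi in((.128,.145),(.15,.175)):
        m=gr&(W[...,2]>lo)&(W[...,2]<hi)
        for p in W[m][::max(1,m.sum()//8)]: print(lo,p.round(4),end=' ')
        print(m.sum(),W[m].mean(0))
    for a,b in pts: print((a,b),W[b-y0,a-x0])
    c=D['im'][y0:y1,x0:x1]; cv2.imwrite(f'pics/{f}c.png',cv2.resize(c,None,fx=4.5,fy=4.5,interpolation=2)[:,:,::-1])
```

```text
scene0 lid ((0.5139124393463135, 0.23351867496967316), (0.31841832399368286, 0.18760409951210022), 17.04079246520996) 3256
0.128 [0.4966 0.2669 0.1409] 0.128 [0.502  0.2753 0.1421] 0.128 [0.504  0.2757 0.1404] 0.128 [0.5049 0.2716 0.1297] 0.128 [0.5656 0.2466 0.1301] 0.128 [0.5723 0.2517 0.1397] 0.128 [0.5733 0.2522 0.1359] 0.128 [0.5755 0.2525 0.1346] 0.128 [0.5774 0.2529 0.1328] 54 [0.54560054 0.2597994  0.13545957]
0.15 [0.4866 0.2721 0.157 ] 0.15 [0.4928 0.2746 0.1634] 0.15 [0.4943 0.2725 0.1601] 0.15 [0.4989 0.2676 0.1615] 0.15 [0.4948 0.2781 0.1573] 0.15 [0.4994 0.2732 0.1586] 0.15 [0.4998 0.2686 0.1526] 0.15 [0.4998 0.2788 0.1556] 0.15 [0.5009 0.2793 0.1522] 34 [0.49704766 0.27409614 0.15818832]
(336, 246) [0.57856814 0.25535557 0.13607655]
(348, 215) [0.49699166 0.27539329 0.1603587 ]
side0 lid ((0.5731301307678223, 0.2519674003124237), (0.17591476440429688, 0.17203816771507263), 26.237943649291992) 2152
0.128 [0.5743 0.2462 0.1387] 0.128 [0.5661 0.2433 0.1366] 0.128 [0.5711 0.255  0.1358] 0.128 [0.565  0.2539 0.1342] 0.128 [0.5684 0.2595 0.1292] 0.128 [0.4851 0.2702 0.1406] 0.128 [0.4998 0.2788 0.1322] 0.128 [0.4932 0.2786 0.1319] 0.128 [0.4856 0.28   0.1296] 65 [0.53217038 0.26239777 0.1350814 ]
0.15 [0.5001 0.2695 0.1626] 0.15 [0.4954 0.2711 0.1628] 0.15 [0.4956 0.2753 0.1625] 0.15 [0.5005 0.2782 0.1585] 0.15 [0.4875 0.273  0.1611] 0.15 [0.487  0.2779 0.1619] 0.15 [0.4893 0.2797 0.1584] 0.15 [0.4929 0.2802 0.153 ] 40 [0.4917557  0.27475633 0.15943302]
(214, 217) [0.56730466 0.25549181 0.13433269]
(231, 226) [0.48696436 0.27792398 0.16188201]
```

Pivot is about (0.572, 0.253) and knob about (0.4945, 0.2745, 0.162). That gives a radius of 80 mm and a box yaw of about 27°, both consistent with the text. I'll move above the knob with the closing line tangential, so that the wrist stays in range over the swing.

```bash
cat >> h.py <<'E'
from scipy.spatial.transform import Rotation as Ro
def rel(p,yaw,s=None):
    """move numbers to TCP p, pointing down, tool y at world yaw (deg)"""
    s=s or read_state(); R0=Ro.from_rotvec(s['orientation'])
    a=np.radians(yaw); y=np.array([np.cos(a),np.sin(a),0]); z=np.array([0,0,-1.]); x=np.cross(y,z)
    R=Ro.from_matrix(np.c_[x,y,z])
    return (R0.inv().apply(np.array(p)-s['tool_pos'])*1e3).round(1),(R0.inv()*R).as_rotvec().round(3)
E
python3 - <<'E'
from h import *
print(rel([.50,-.15,.41],-105.5)); print(rel([.4945,.2745,.40],-105.5))
E
```

```text
(array([ 402.5, -267.4,   -5.7]), array([-0.002,  0.   ,  0.669]))
(array([ 562.3, -660.7,    4.9]), array([-0.002,  0.   ,  0.669]))
```

servo_tool(
  increments=[
    {"slide": [402,-267,-6],"dr": [0,0,0.2],"jaw": 0.3},
    {"slide": [402,-267,-6],"dr": [0,0,0.3],"jaw": 0.3},
    {"slide": [402,-267,-6],"dr": [0,0,0.4],"jaw": 0.3},
    {"slide": [402,-267,-6],"dr": [0,0,0.5],"jaw": 0.3},
    {"slide": [402,-267,-6],"dr": [0,0,0.6],"jaw": 0.3},
    {"slide": [402,-267,-6],"dr": [0,0,0.669],"jaw": 0.3},
    {"slide": [402,-267,-6],"dr": [0,0,0.669],"jaw": 0.3},
    {"slide": [402,-267,-6],"dr": [0,0,0.669],"jaw": 0.3},
    {"slide": [402,-267,-6],"dr": [0,0,0.669],"jaw": 0.3},
    {"slide": [562,-661,5],"dr": [0,0,0.669],"jaw": 0.3},
    {"slide": [562,-661,5],"dr": [0,0,0.669],"jaw": 0.3},
    {"slide": [562,-661,5],"dr": [0,0,0.669],"jaw": 0.3},
    {"slide": [562,-661,5],"dr": [0,0,0.669],"jaw": 0.3},
    {"slide": [562,-661,5],"dr": [0,0,0.669],"jaw": 0.3},
    {"slide": [562,-661,5],"dr": [0,0,0.669],"jaw": 0.3},
    {"slide": [562,-661,5],"dr": [0,0,0.669],"jaw": 0.3},
    {"slide": [562,-661,5],"dr": [0,0,0.669],"jaw": 0.3},
    {"slide": [562,-661,5],"dr": [0,0,0.669],"jaw": 0.3},
    {"slide": [562,-661,5],"dr": [0,0,0.669],"jaw": 0.3},
    {"slide": [562,-661,5],"dr": [0,0,0.669],"jaw": 0.3},
  ],
)

```text
t: 2.1
tool_pos: [0.4937, 0.2757, 0.3988]
orientation: [3.112, -0.418, -0.002]
force: [0.4, -0.6, 0.5]
opening: 0.0652
gripper_force: 0.0
```

Run:
```python
from h import *
P,im,d=snap('wrist','w1')
v,u=np.mgrid[0:420,0:560]
W=world(P,u,v,d).reshape(420,560,3); ok=d>0
for c,lo,hi in(((.4945,.2745),.157,.168),((.572,.253),.130,.140)):
    m=ok&(abs(W[...,2]-(lo+hi)/2)<(hi-lo)/2)&(np.hypot(W[...,0]-c[0],W[...,1]-c[1])<.02)
    if m.sum(): q=W[m]; print(m.sum(),q.mean(0),(q.min(0)+q.max(0))/2,np.ptp(q,axis=0), u[m].mean(),v[m].mean())
s=read_state();print(s['tool_pos'],s['q'])
```

```text
465 [0.49341234 0.27189709 0.16080802] [0.49290183 0.27209614 0.16000209] [0.01713545 0.01746868 0.00587194] 281.7956989247312 230.88172043010752
457 [0.56934598 0.24931849 0.13534903] [0.56921648 0.24910215 0.13400304] [0.01729031 0.01747737 0.00663957] 284.0175054704595 117.07002188183807
[0.49402743 0.2744502  0.39910078] [ 4.16551199e-01  3.98261912e-02  1.59420868e+00 -5.55129915e-04
  1.50896261e+00  2.25641598e+00]
```

View pics/w1.png

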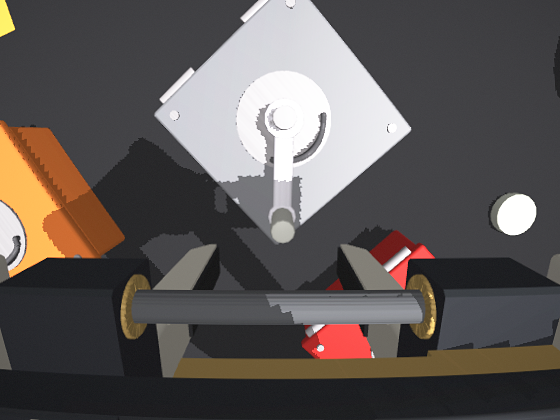

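The wrist view shows the knob at (282,231) and the pivot at (284,117), both on the white box. Measured positions are knob (0.493, 0.272, 0.161) and pivot (0.5695, 0.2495, 0.135), a radius of 79.5 mm. Next I compute the descent and the arc.

Run:
```python
from h import *
print(rel([.4928,.2721,.316],-106.4))
# arc relative to pose (at 0): tool x,y axes at th=0
s=dict(tool_pos=np.array([.4928,.2721,.316])); a=np.radians(-106.4);y=np.array([np.cos(a),np.sin(a),0]);z=np.array([0,0,-1.]);x=np.cross(y,z)
s['orientation']=Ro.from_matrix(np.c_[x,y,z]).as_rotvec()
for th in np.r_[np.arange(.1,1.51,.1),1.55]:
    b=np.radians(163.6)+th
    print(round(th,2),*rel([.5695+.08*np.cos(b),.2495+.08*np.sin(b),.316],-106.4+np.degrees(th),s))
```

```text
(array([-0.5,  2.5, 83.1]), array([0.001, 0.001, 0.017]))
0.1 [0.4 8.  0. ] [ 0.  -0.  -0.1]
0.2 [ 1.6 15.9  0. ] [ 0.  -0.  -0.2]
0.3 [ 3.5 23.7  0. ] [ 0.   0.  -0.3]
0.4 [ 6.3 31.2  0. ] [ 0.   0.  -0.4]
0.5 [ 9.8 38.4  0. ] [ 0.   0.  -0.5]
0.6 [13.9 45.2  0. ] [ 0.   0.  -0.6]
0.7 [18.8 51.6  0. ] [ 0.   0.  -0.7]
0.8 [24.2 57.4  0. ] [ 0.   0.  -0.8]
0.9 [30.2 62.7  0. ] [ 0.   0.  -0.9]
1.0 [36.7 67.3  0. ] [ 0.  0. -1.]
1.1 [43.7 71.3  0. ] [ 0.   0.  -1.1]
1.2 [51.  74.6  0. ] [ 0.   0.  -1.2]
1.3 [58.6 77.1  0. ] [ 0.   0.  -1.3]
1.4 [66.4 78.9  0. ] [ 0.   0.  -1.4]
1.5 [74.3 79.8  0. ] [ 0.   0.  -1.5]
1.55 [78.3 80.   0. ] [ 0.    0.   -1.55]
```

servo_tool(
  increments=[
    {"slide": [-0.5,2.5,20],"dr": [0,0,0.017],"jaw": 0.3},
    {"slide": [-0.5,2.5,45],"dr": [0,0,0.017],"jaw": 0.3},
    {"slide": [-0.5,2.5,65],"dr": [0,0,0.017],"jaw": 0.3},
    {"slide": [-0.5,2.5,75],"dr": [0,0,0.017],"jaw": 0.3},
    {"slide": [-0.5,2.5,83],"dr": [0,0,0.017],"jaw": 0.3},
    {"slide": [-0.5,2.5,83],"dr": [0,0,0.017],"jaw": 0.5},
    {"slide": [-0.5,2.5,83],"dr": [0,0,0.017],"jaw": 0.6},
    {"slide": [-0.5,2.5,83],"dr": [0,0,0.017],"jaw": 0.72},
    {"slide": [-0.5,2.5,83],"dr": [0,0,0.017],"jaw": 0.72},
    {"slide": [-0.5,2.5,83],"dr": [0,0,0.017],"jaw": 0.72},
    {"slide": [-0.5,2.5,83],"dr": [0,0,0.017],"jaw": 0.72},
  ],
  force=15,
)

```text
t: 3.25
tool_pos: [0.4931, 0.2723, 0.317]
orientation: [-3.109, 0.449, -0.001]
force: [-0.3, -0.3, 0.2]
opening: 0.0267
gripper_force: 0.0
```

The knob is caged with no contact force. I'll make the first part of the swing now and check the force.

servo_tool(
  increments=[
    {"slide": [0.1,4,0],"dr": [0,0,-0.05],"jaw": 0.72},
    {"slide": [0.4,8,0],"dr": [0,0,-0.1],"jaw": 0.72},
    {"slide": [0.9,12,0],"dr": [0,0,-0.15],"jaw": 0.72},
    {"slide": [1.6,15.9,0],"dr": [0,0,-0.2],"jaw": 0.72},
    {"slide": [2.5,19.8,0],"dr": [0,0,-0.25],"jaw": 0.72},
    {"slide": [3.5,23.7,0],"dr": [0,0,-0.3],"jaw": 0.72},
  ],
)

```text
t: 3.85
tool_pos: [0.4899, 0.2494, 0.3179]
orientation: [-3.139, -0.024, -0.003]
force: [-0.6, 6.8, 5.1]
opening: 0.0261
gripper_force: 3.3
```

servo_tool(
  increments=[
    {"slide": [0.4,8,0],"dr": [0,0,-0.1],"jaw": 0.72},
    {"slide": [1.6,15.9,0],"dr": [0,0,-0.2],"jaw": 0.72},
    {"slide": [3.5,23.7,0],"dr": [0,0,-0.3],"jaw": 0.72},
    {"slide": [6.3,31.2,0],"dr": [0,0,-0.4],"jaw": 0.72},
    {"slide": [9.8,38.4,0],"dr": [0,0,-0.5],"jaw": 0.72},
    {"slide": [13.9,45.2,0],"dr": [0,0,-0.6],"jaw": 0.72},
    {"slide": [18.8,51.6,0],"dr": [0,0,-0.7],"jaw": 0.72},
    {"slide": [24.2,57.4,0],"dr": [0,0,-0.8],"jaw": 0.72},
    {"slide": [30.2,62.7,0],"dr": [0,0,-0.9],"jaw": 0.72},
    {"slide": [36.7,67.3,0],"dr": [0,0,-1.0],"jaw": 0.72},
    {"slide": [43.7,71.3,0],"dr": [0,0,-1.1],"jaw": 0.72},
    {"slide": [51,74.6,0],"dr": [0,0,-1.2],"jaw": 0.72},
    {"slide": [54.8,76,0],"dr": [0,0,-1.25],"jaw": 0.72},
    {"slide": [54.8,76,0],"dr": [0,0,-1.25],"jaw": 0.72},
    {"slide": [54.8,76,0],"dr": [0,0,-1.25],"jaw": 0.72},
  ],
)

```text
t: 5.35
tool_pos: [0.5455, 0.1732, 0.3167]
orientation: [-2.537, -1.852, 0.0]
force: [-0.7, 0.8, 0.3]
opening: 0.0262
gripper_force: 0.0
```

servo_tool(
  increments=[
    {"slide": [0,0,0],"dr": [0,0,0],"jaw": 0.4},
    {"slide": [0,0,0],"dr": [0,0,0],"jaw": 0.3},
    {"slide": [0,0,0],"dr": [0,0,0],"jaw": 0.3},
    {"slide": [0,0,0],"dr": [0,0,0],"jaw": 0.3},
    {"slide": [0,0,-20],"dr": [0,0,0],"jaw": 0.3},
    {"slide": [0,0,-50],"dr": [0,0,0],"jaw": 0.3},
    {"slide": [0,0,-80],"dr": [0,0,0],"jaw": 0.3},
    {"slide": [0,0,-100],"dr": [0,0,0],"jaw": 0.3},
    {"slide": [0,0,-100],"dr": [0,0,0],"jaw": 0.3},
    {"slide": [0,0,-100],"dr": [0,0,0],"jaw": 0.3},
  ],
)

```text
t: 6.35
tool_pos: [0.5455, 0.1732, 0.4167]
orientation: [2.536, 1.854, 0.001]
force: [1.2, -0.3, -1.1]
opening: 0.0651
gripper_force: 0.0
```

Run:
```python
from h import *
P,im,d=snap('wrist','w2')
v,u=np.mgrid[0:420,0:560]
W=world(P,u,v,d).reshape(420,560,3); ok=d>0
for c,lo,hi,r in(((.545,.175),.148,.170,.03),((.5695,.2495),.118,.140,.015)):
    m=ok&(abs(W[...,2]-(lo+hi)/2)<(hi-lo)/2)&(np.hypot(W[...,0]-c[0],W[...,1]-c[1])<r)
    q=W[m]; print(m.sum(),np.median(q,0),(q.min(0)+q.max(0))/2,np.ptp(q,axis=0)); o=c if r>.02 else o
    C=(q.min(0)+q.max(0))/2
    if r>.02:k=C
    else:print(np.radians((np.degrees(np.arctan2(*(k-C)[1::-1]))-163.4)%360))
print(read_state()['force'],read_state()['t'])
snap('scene','scene2')
```

```text
381 [0.54180231 0.17483258 0.15359463] [0.54158326 0.17427294 0.15188804] [0.01729009 0.01686261 0.00729412]
396 [0.56924992 0.24887011 0.13531882] [0.56916228 0.24926441 0.12882395] [0.01704831 0.01788789 0.01739348]
1.508110873902569
[0.21610157 0.31310418 0.11509706] 6.4
```

View pics/w2.png

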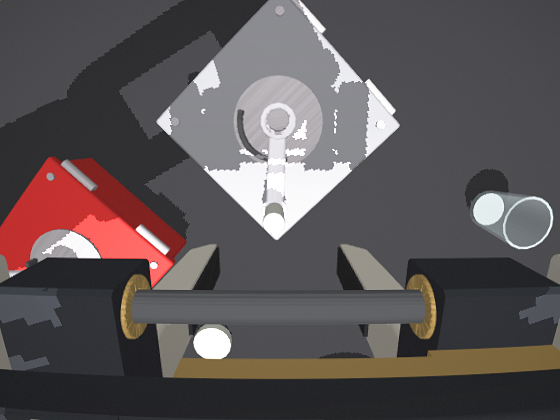

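View pics/scene2.png

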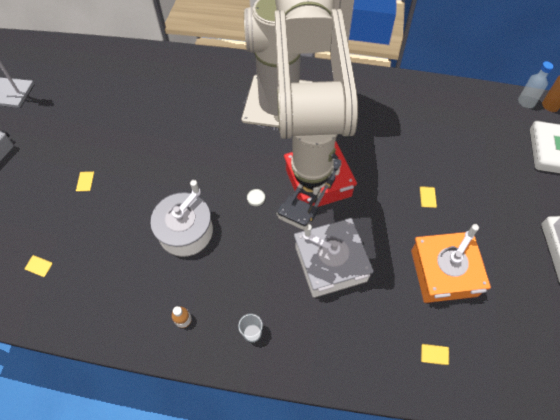

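The wrist view shows the knob at (274,222) with its top at 153.6 mm, about 7.5 mm lower than at the start. The angle is about 1.5 rad, so it has dropped into the notch. The scene view shows the drum's handle unchanged at (195,187) and the gripper clear of everything.

```bash
python3 -c "
from plant import *
print(close_job())"
```

```text
the job is handed in; nothing more can be done
None
```

The square box's handle is locked in its low notch (about 1.5 rad, knob about 7 mm lower than at the start), the gripper has let go and is clear, the drum's handle is where it was, and the job was handed in at about 6.5 s.

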